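# Fit the dicing grid into the hand dicer

## Task

Get the hand dicer ready for dicing: take the dicing grid, the orange cassette with crossed blades, and set it right way up in the dicer's square seat so that it is fully home, with its frame level and flush with the deck. Lower it in rather than dropping it, and leave the blue and the green cassettes where they lie.

Things in the scene. Friction and masses are not known exactly. Their poses are not given: they have to be found in the camera images.
- dice_grid: Loose orange plastic cassette, 140 g: square frame 60 x 60 mm, 24 tall, walls 7, eight crossed steel blades inside. Over its middle, along its x axis, runs an orange lifting bar 60 mm long, 12 wide, at heights 46 to 60 mm, on an end post each side; open below it down to the frame. Lies right way up on the table. Origin: centre of the underside, z up.
- slice_grid: Blue cassette, blades parallel one way only; shape, size and axes as the orange one. Not wanted: leave it (a shift up to 30 mm is tolerated).
- wedge_grid: Green cassette, two blades crossed corner to corner; shape, size and axes as the orange one. Not wanted: leave it (a shift up to 30 mm is tolerated).
- seat (a point): Centre of the seat's floor, 40 mm over the table, in the fixed white dicer; x, y along the square's sides, z up. Seat: 70 x 70 mm for the lowest 10 mm, then grey slopes widening to 86 x 86 at the deck, 24 mm above the floor. Cassette fits at any quarter turn +-10 deg, 5 mm play a side, sinks by its weight. Deck: 60 mm to -x, 65 to each y; deck and folded lid 330 to +x, up to 72 mm high.

How it is judged:
By the outcome, as a careful person would: the job done as asked, in the order asked, and still so for the second after the job is handed in, with the robot touching nothing.
It also fails if it takes over 32 s, if anything falls off the work surface, if the arm or the gripper's body presses on something with over 40 N, if the wrist force passes 120 N, or if a joint passes its speed limit or range.

## Robot

A 6-joint arm with a two-finger parallel gripper is mounted at the origin on the work surface. World frame = base frame: x ahead of the robot, y to its left, z up, the work surface at z = 0. Lengths are in mm, angles in rad, forces in N, time in s.
With the tool pointing down it reaches from about 325 to 875 mm from the base axis. Payload 4.4 kg.
Tool frame: the origin (TCP) lies on the centre line of the jaws, within the pads' length; the fingertips stand ahead of it and the grasp point (between the pads) lies 6 mm ahead of it (ctrl.tcp_to_tips is the z of the fingertips in the tool frame, in mm); z points along the fingers, y is the direction in which the jaws open and shut (so a half turn about z gives the same grasp; the last joint's range is limited). The gripper opens to 85 mm and grips with 20 to 120 N. Pads are 22 mm wide; open, the fingers measure 114 mm over their backs; the gripper's body (76 mm by 85 mm) begins 54 mm behind the grasp point. The pads swing forward as they close: fully open they stand 13 mm farther back than shut.
Start: joints at [-1.484, 0.207, 1.542, -0, 1.393, -0.15], TCP at [134.878, -558.959, 256.282] pointing down, gripper open.
Joint ranges: [-2.73, 2.73], [-0.86, 2.22], [0.23, 2.46], [-1.11, 4.25], [0.08, 2.63], [-2.82, 2.82]. Speed limits (rad/s): [2.79, 2.79, 3.14, 3.14, 3.14, 3.14].

## Interface

Orientations are given as a 3x3 rotation matrix whose columns are the frame's x, y, z axes.
In Python, from plant import ctrl, sensors, optics gives the robot as it stands. Calls block until the motion is done:
- ctrl.move_ptp(position, orientation): joint-space move of the TCP to a pose.
- ctrl.move_l(position, rot=None, vel=150, threshold=None): straight line of the TCP; rot=None keeps the orientation; vel is the mean speed in mm/s. With threshold (N) it stops when the force on the tool has changed by that much, and returns True; else False.
- ctrl.set_joints(angles): joint-space move.
- ctrl.gripper_to(opening, force=None): finger opening in mm; force is the grip in N (None keeps the last); returns when the fingers have stopped.
- ctrl.hold(seconds).
- ctrl.solve_ik(position, orientation): joint angles nearest the present ones, or None.
- sensors.read_state(): the state.
- optics.grab_frame(name): name is "scene" or "top" or "wrist"; returns (picture, depth): 420x560x3 uint8, red, green, blue; 420x560 float32, mm along the optical axis (not along the pixel's ray), 0 where there is no reading.
- optics.camera_params(name): a dict with "mtx" (3x3 intrinsics, pixels), "R" (3x3) and "t" (3): a world point X has camera coordinates R X + t; the wrist camera has in their place "T_tool_cam" (4x4, takes a point from camera to tool coordinates, whose origin is the TCP and whose axes are the flange's). Camera axes: x right, y down, z forward; pixel columns grow to the right and rows downward; lengths in mm; the calibration is good to about 2 mm. A picture is of the moment at which its call begins: read the wrist's pose just before it. camera_params takes no time and is no camera call.
A pose or a line that the arm cannot do raises ctrl.MotionError and nothing moves.
- ctrl.finish_job(): hands the job in, once; it reports no verdict.
The state is a dict: "t": time; "q": joint angles; "qvel": joint speeds; "tau": joint torques, N m; "eef_pos": TCP position; "eef_rot": TCP orientation; "force": force on the tool from outside, world axes, zero at the start; "wrist_torque": the same for the moment, N m; "grip_width": finger opening in mm.
Only numpy, scipy, OpenCV 4.12 (cv2) and the standard library are available. Lean on these libraries where they do the work, as an engineer would, in place of code of your own. Each camera call takes 0.05 s, during which the arm holds its last target. There are 200 camera calls.

## Working session

There is one attempt and no reset: what is moved stays moved. The work goes in short steps, each a Python script; the robot and the scene stay as the last script left them, time stands still between calls to the robot, and variables do not carry over. Pictures are saved under pics/ and viewed, about 8 in all and at most 12, crops included, and the job is handed in when it is done.

```bash
mkdir -p pics; ls
cat > h.py <<'E'
import numpy as np, cv2
from plant import ctrl, sensors, optics
def grab(name, fn=None):
    s=sensors.read_state(); im,d=optics.grab_frame(name); p=optics.camera_params(name)
    K=np.array(p["mtx"])
    if name=="wrist":
        T=np.array(p["T_tool_cam"]); R=np.array(s["eef_rot"])
        Rc=R@T[:3,:3]; c=R@T[:3,3]+np.array(s["eef_pos"])
    else:
        Rc=np.array(p["R"]).T; c=-Rc@np.array(p["t"])
    if fn: cv2.imwrite(fn,im[:,:,::-1])
    return im,d,K,Rc,c
def cloud(d,K,Rc,c):
    v,u=np.mgrid[:d.shape[0],:d.shape[1]]
    r=np.stack([(u-K[0,2])/K[0,0],(v-K[1,2])/K[1,1],np.ones(d.shape)],-1)*d[...,None]
    return r@Rc.T+c
def rot(yaw):  # tool down, tool y at yaw+90deg.. x=(c,s,0), y=(s,-c,0)
    a,b=np.cos(yaw),np.sin(yaw); return np.array([[a,b,0],[b,-a,0],[0,0,-1.]])
E
python3 - <<'E'
from h import *
for n in("top","scene"):
    im,d,K,Rc,c=grab(n,f"pics/{n}0.png"); P=cloud(d,K,Rc,c); np.savez(f"{n}0.npz",im=im,d=d,P=P)
    print(n,c,K[0,0])
    hsv=cv2.cvtColor(im,cv2.COLOR_RGB2HSV)
    for nm,lo,hi in(("or",5,20),("gr",45,85),("bl",95,125)):
        m=cv2.inRange(hsv,(lo,110,60),(hi,255,255))
        k,L,st,ce=cv2.connectedComponentsWithStats(m)
        for i in range(1,k):
            if st[i,4]>60:
                q=P[(L==i)&(d>0)]; print(nm,ce[i].round(),st[i,4],np.median(q,0).round(),q.min(0).round(),q.max(0).round())
s=sensors.read_state();print(s["t"],s["eef_rot"],ctrl.tcp_to_tips)
E
```

```text
pics
top [416.93819207  -6.74956956 686.42340822] 399.4969669481415
or [10. 70.] 896 [865. 431.  36.] [844. 427.   3.] [914. 474.  64.]
or [130.  84.] 552 [808. 217.  54.] [770. 177.   0.] [859. 271.  58.]
or [340. 275.] 1008 [ 437. -103.   25.] [ 398. -148.   -2.] [480. -63.  63.]
gr [458.  71.] 707 [ 748. -344.   76.] [ 725. -371.   61.] [ 776. -322.   79.]
gr [426. 240.] 856 [ 476. -250.   26.] [ 443. -291.    5.] [ 513. -219.   64.]
bl [342. 150.] 897 [ 645. -136.   25.] [ 614. -175.    1.] [ 691. -100.   64.]
scene [1152.26776805  227.52735333  839.59165267] 527.1356032535065
or [256. 170.] 690 [452. -99.  24.] [ 353. -156.   -4.] [480. -64.  63.]
or [348. 372.] 785 [810. 217.  53.] [768. 174.  -4.] [827. 253.  58.]
gr [182. 149.] 110 [ 481. -256.   60.] [ 450. -268.   50.] [ 506. -243.   64.]
gr [194. 162.] 106 [ 473. -234.   24.] [ 443. -260.   18.] [ 504. -221.   28.]
gr [ 64. 225.] 437 [ 751. -347.   75.] [ 727. -371.   71.] [ 774. -323.   79.]
bl [196. 238.] 653 [ 662. -127.   26.] [ 625. -177.    2.] [ 692. -101.   63.]
0.1 [[ 9.72094988e-01  2.34587508e-01 -1.87645049e-04]
 [ 2.34587379e-01 -9.72092777e-01  2.09642423e-03]
 [ 3.09386538e-04 -2.08194265e-03 -9.99997785e-01]] 25.0
```

View pics/top0.png

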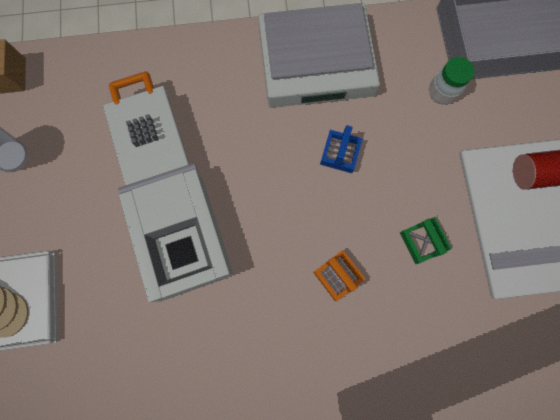

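View pics/scene0.png

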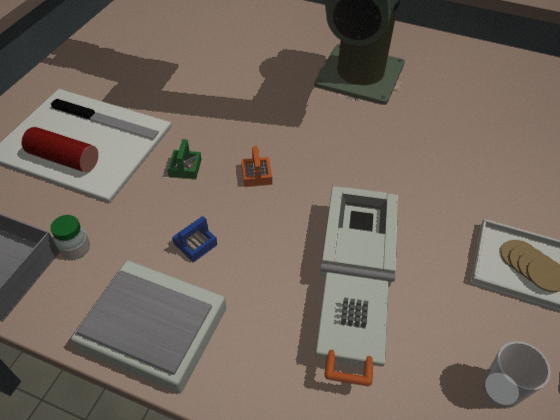

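Top view: orange cassette at px (340,275) with its bar running from upper left to lower right, blue at (342,150), green at (425,240), and the dicer seat at about (182,252) with grey slopes around a white floor and a dark centre. Next I measure the bar and seat from depth.

Run:
```python
from h import *
for n in("top","scene"):
    z=np.load(n+"0.npz"); im,d,P=z["im"],z["d"],z["P"]
    hsv=cv2.cvtColor(im,cv2.COLOR_RGB2HSV); m=cv2.inRange(hsv,(5,110,60),(20,255,255))>0
    b=P[m&(P[...,2]>52)&(np.abs(P[...,0]-437)<60)&(np.abs(P[...,1]+103)<60)]
    r=cv2.minAreaRect(b[:,:2].astype(np.float32)); print(n,"bar",len(b),r,cv2.boxPoints(r).round(), np.median(b[:,2]))
    # seat region: floor and deck
    reg=(P[...,0]>380)&(P[...,0]<640)&(P[...,1]>40)&(P[...,1]<280)&(d>0)
    zz=P[...,2][reg]; print(np.histogram(zz,bins=np.arange(-10,90,4)))
    fl=reg&(abs(P[...,2]-40)<4); k,L,st,ce=cv2.connectedComponentsWithStats(fl.astype(np.uint8))
    i=1+np.argmax(st[1:,4]); q=P[L==i]; print("floor",st[i],cv2.minAreaRect(q[:,:2].astype(np.float32)))
    lo=reg&(P[...,2]<59)&(P[...,2]>30); k,L,st,ce=cv2.connectedComponentsWithStats(lo.astype(np.uint8))
    for i in range(1,k):
        if st[i,4]>150: q=P[L==i]; print("low",st[i],cv2.minAreaRect(q[:,:2].astype(np.float32)))
    body=reg&(P[...,2]>20)
    big=(P[...,2]>15)&(P[...,0]>380)&(P[...,0]<790)&(P[...,1]>40)&(P[...,1]<300)
    print("body",cv2.minAreaRect(P[big][:,:2].astype(np.float32)))
im=cv2.imread("pics/top0.png")[190:310,110:240]; cv2.imwrite("pics/c1.png",cv2.resize(im,None,fx=5,fy=5,interpolation=cv2.INTER_CUBIC))
```

```text
top bar 322 ((438.0170593261719, -102.26094055175781), (59.422603607177734, 12.133340835571289), 30.14546012878418) [[ 409. -112.]
 [ 415. -122.]
 [ 467.  -93.]
 [ 461.  -82.]] 60.47247235309993
(array([   0,   68, 9349, 1826,    2,   39,   36,   41,   46,   44,   40,
         65, 1458,  466,  105,  496,  473,  758, 5528,  974,    0,    0,
          0,    0]), array([-10,  -6,  -2,   2,   6,  10,  14,  18,  22,  26,  30,  34,  38,
        42,  46,  50,  54,  58,  62,  66,  70,  74,  78,  82,  86]))
floor [ 155  226   53   54 1811] ((503.6216735839844, 149.074951171875), (69.43335723876953, 69.21534729003906), 12.585017204284668)
low [118 170  55  22 357] ((625.9130859375, 195.40313720703125), (28.962013244628906, 89.68939971923828), 1.2048982381820679)
low [152 173  80 129 327] ((510.5296630859375, 105.77295684814453), (102.04439544677734, 216.58998107910156), 66.81927490234375)
low [ 148  220   62   64 2528] ((503.2342834472656, 147.98480224609375), (81.45146942138672, 80.64551544189453), 12.251876831054688)
body ((620.45849609375, 174.36386108398438), (361.2478332519531, 130.735061
[... 331 characters left out ...]
,  392,  454,  769, 3307,  265,    0,    0,
          0,    0]), array([-10,  -6,  -2,   2,   6,  10,  14,  18,  22,  26,  30,  34,  38,
        42,  46,  50,  54,  58,  62,  66,  70,  74,  78,  82,  86]))
floor [342 203  39  31 893] ((496.5185852050781, 144.96823120117188), (62.74953842163086, 69.76246643066406), 12.762030601501465)
low [ 340  196   46   38 1331] ((497.3501892089844, 145.79969787597656), (82.49561309814453, 82.62818145751953), 12.950528144836426)
low [321 262  74  28 705] ((622.0433959960938, 174.08871459960938), (128.91062927246094, 35.81148910522461), 89.9958724975586)
body ((619.844970703125, 172.58267211914062), (363.35174560546875, 129.92529296875), 12.766573905944824)
```

View pics/c1.png

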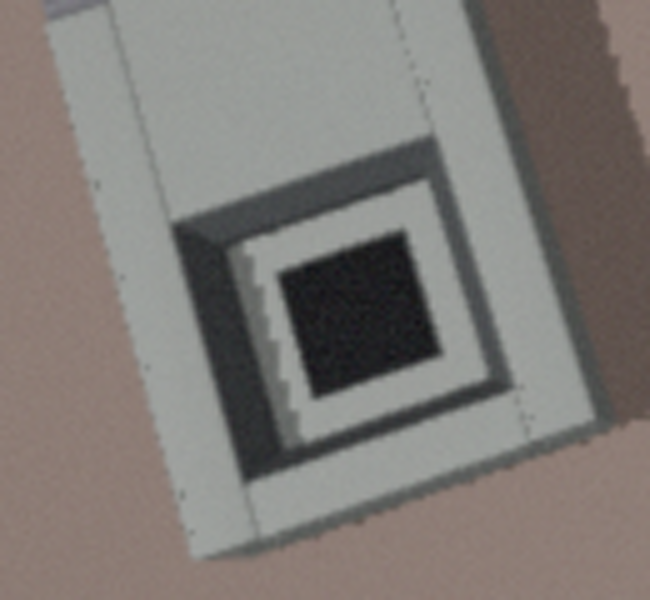

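The crop shows the empty seat: floor, slopes and deck, with its axis yaw about 12.7°. The views agree on the bar at (438,-103) with yaw 30°, and on the seat at about (502,147). I'll go above the cassette and take one close look.

Run:
```python
from h import *
ctrl.move_ptp([438,-103,200],rot(np.radians(30)))
im,d,K,Rc,c=grab("wrist","pics/w1.png"); P=cloud(d,K,Rc,c)
hsv=cv2.cvtColor(im,cv2.COLOR_RGB2HSV); m=cv2.inRange(hsv,(5,110,50),(20,255,255))>0
b=P[m&(P[...,2]>52)&(d>0)]
r=cv2.minAreaRect(b[:,:2].astype(np.float32)); print(len(b),r,np.median(b[:,2]))
s=sensors.read_state(); print(s["t"],s["q"],s["eef_pos"],s["grip_width"])
```

```text
992 ((437.5410461425781, -101.68006896972656), (59.27350616455078, 11.866065979003906), 30.210302352905273) 59.17652864550149
2.1333 [-4.25248640e-01 -6.09173380e-03  1.89691198e+00 -2.39381444e-04
  1.25021744e+00  6.23407295e-01] [ 438.18739116 -103.8921641   200.20046649] 85.19820560304792
```

View pics/w1.png

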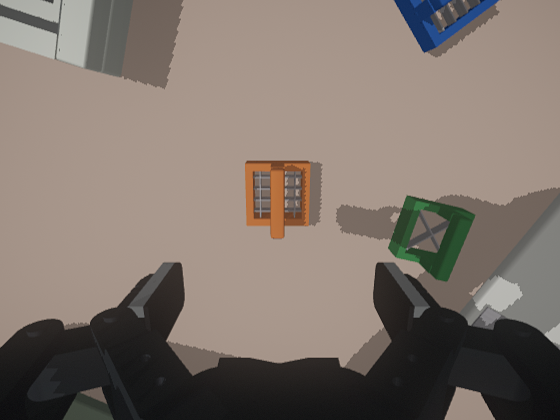

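The wrist view shows the orange cassette with crossed blades and its bar vertical at px (278,200), between the open jaws. The measurement agrees within 2 mm, so I'll grasp, lift and then view the seat from above.

Run:
```python
from h import *
ctrl.move_l([437.6,-102,59],rot=rot(np.radians(30.1)),vel=130,threshold=8)
s=sensors.read_state(); print(s["t"],s["eef_pos"],s["force"])
ctrl.gripper_to(5,40)
s=sensors.read_state(); print(s["t"],s["grip_width"],s["eef_pos"],s["force"])
ctrl.move_l([437.6,-102,180],vel=150)
s=sensors.read_state(); print(s["t"],s["grip_width"],s["force"])
y=np.radians(12.7)
ctrl.move_ptp([502.5,147.5,190],rot(y)); ctrl.hold(.2)
im,d,K,Rc,c=grab("wrist","pics/w2.png"); P=cloud(d,K,Rc,c); np.savez("w2.npz",im=im,d=d,P=P,K=K,Rc=Rc,c=c)
s=sensors.read_state(); print(s["t"],s["grip_width"],s["eef_pos"],s["force"],s["eef_rot"])
hsv=cv2.cvtColor(im,cv2.COLOR_RGB2HSV); m=cv2.inRange(hsv,(5,110,50),(20,255,255))>0
R=np.array(s["eef_rot"]);b=(P[m&(d>0)]-s["eef_pos"])@R
for t in (b[b[:,2]<15],b[(b[:,2]>25)]): print(len(t),cv2.minAreaRect(t[:,:2].astype(np.float32)) if len(t)>5 else"",t.min(0),t.max(0))
```

```text
3.3667 [ 438.34172634 -102.33904483   59.70853514] [ 0.31138168 -0.13792936  1.12173482]
4.025 11.202512396339598 [ 437.68815143 -102.0860064    59.05694727] [ 0.70218768 -0.39830727  0.8730827 ]
4.9833 10.95993389437828 [-0.08781203 -1.15163134 -1.74071566]
6.2417 11.477663615786522 [502.60698783 146.30272021 189.96475626] [ 0.076157    0.19470894 -0.32007727] [[ 9.75960896e-01  2.17945678e-01 -1.06561336e-04]
 [ 2.17945660e-01 -9.75960892e-01 -1.60947079e-04]
 [-1.39077417e-04  1.33853475e-04 -9.99999981e-01]]
4052 ((0.5988998413085938, -4.043346405029297), (59.46058654785156, 37.86539840698242), 21.922260284423828) [-31.30117077 -20.17199654 -17.56781861] [29.49740857 18.46415729 14.99059172]
4773 ((-78.93738555908203, -16.912914276123047), (226.0266876220703, 82.56204986572266), 7.2322540283203125) [-193.38247754  -60.80424804   25.02398365] [ 29.44052653  33.32573819 192.14967976]
```

View pics/w2.png

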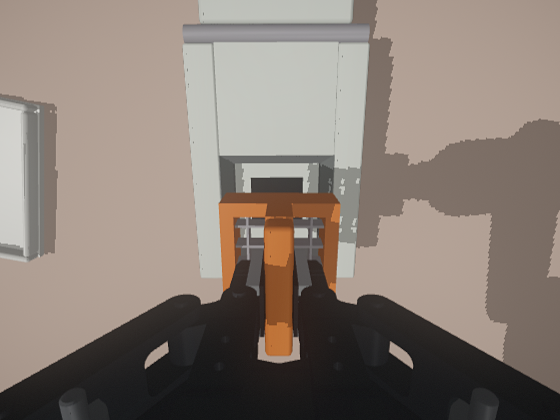

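The cassette hangs level and centred in the jaws, with its frame at px (220-340, 193-290). The seat opening lies beyond it at (220-335, 155-). Now I compare the cassette and seat edges in the tool frame.

Run:
```python
from h import *
z=np.load("w2.npz"); im,d=z["im"],z["d"]; s=sensors.read_state(); R=np.array(s["eef_rot"])
Q=(z["P"]-s["eef_pos"])@R
ok=d>0
hsv=cv2.cvtColor(im,cv2.COLOR_RGB2HSV); m=(cv2.inRange(hsv,(5,110,50),(20,255,255))>0)&ok
t=Q[m&(abs(Q[...,2]-35)<6)&(abs(Q[...,0])<40)]; print("frame",len(t),np.percentile(t,[0.5,99.5],0),np.median(t[:,2]))
bar=Q[m&(abs(Q[...,2]+1)<4)&(abs(Q[...,1])<12)]; print("bar",len(bar),np.percentile(bar,[0.5,99.5],0))
W=z["P"]; y=np.radians(12.7); ex=np.array([np.cos(y),np.sin(y)]); ey=np.array([-ex[1],ex[0]])
dx=W[...,:2]@ex-np.array([502.5,147.5])@ex; dy=W[...,:2]@ey-np.array([502.5,147.5])@ey
Z=W[...,2]
fl=ok&(abs(Z-40)<3)&(abs(dx)<60)&(abs(dy)<60); print("floor dx dy",fl.sum(),np.percentile(dx[fl],[1,99]),np.percentile(dy[fl],[1,99]))
for lo,hi in((20,28),(29,36)):
    r=ok&(dx>lo)&(dx<hi)&(abs(dy)<60)
    for zc in(50,55,60):
        k=r&(abs(Z-zc)<2); a=dy[k]; print("row",lo,zc,np.median(a[a<0]),np.median(a[a>0]),k.sum())
for zc in(50,55,60):
    k=ok&(abs(Z-zc)<2)&(abs(dy)<25)&(abs(dx)<60); print("xslope",zc,np.median(dx[k&(dx>20)]),k.sum())
b=ok&(abs(Z-64)<4)&(dx>-60)&(dx<110); print("deck",np.percentile(dy[b],[1,99]),cv2.minAreaRect(W[b][:,:2].astype(np.float32)))
print(s["t"])
```

```text
frame 3644 [[-17.51507789 -30.41057529  30.10084361]
 [ 29.24256099  29.186613    40.74669067]] 35.68088482079209
bar 3729 [[-29.90401283  -6.71114042  -1.82278051]
 [ 28.99478452   4.95025672   2.33390733]]
floor dx dy 2832 [-31.81424838  32.81611849] [-33.70539024  35.72781071]
row 20 50 -34.806591652344046 36.836211103558355 50
row 20 55 -37.277207495267845 39.289456552068 73
row 20 60 -40.02171880951378 42.49979243904083 83
row 29 50 -24.27559649036483 25.661163037934784 161
row 29 55 -37.18832904663129 39.26466922987713 61
row 29 60 -40.17857149896707 42.32720578034522 76
xslope 50 35.07239021524015 93
xslope 55 37.949496777883724 164
xslope 60 40.89965844020264 188
deck [-62.62697384  64.79838454] ((526.8134155273438, 154.014892578125), (169.9650115966797, 130.49151611328125), 12.871405601501465)
6.2417
```

Run:
```python
from h import *
y=np.radians(12.7); x0,y0=502.8,148.1
def st(n): s=sensors.read_state(); print(n,round(s["t"],2),np.round(s["eef_pos"],1),np.round(s["force"],1),round(s["grip_width"],1))
ctrl.move_l([x0,y0,135],rot=rot(y),vel=80); ctrl.hold(.3); st("above")
print(ctrl.move_l([x0,y0,106],vel=35,threshold=8)); st("in")
print(ctrl.move_l([x0,y0,98.3],vel=12,threshold=6)); st("down")
ctrl.hold(.2); st("settled")
im,d,K,Rc,c=grab("wrist","pics/w3.png")
```

```text
above 7.38 [503.1 148.1 135.5] [-0.1 -0.9 -1.9] 11.3
False
in 8.36 [503.  148.1 106.2] [ 0.1  0.3 -1.1] 11.2
True
down 8.95 [502.7 147.9  98.9] [-0.2  0.9  4.3] 11.3
settled 9.15 [502.7 147.8  98.9] [ 0.3 -0.8  6. ] 11.0
```

View pics/w3.png

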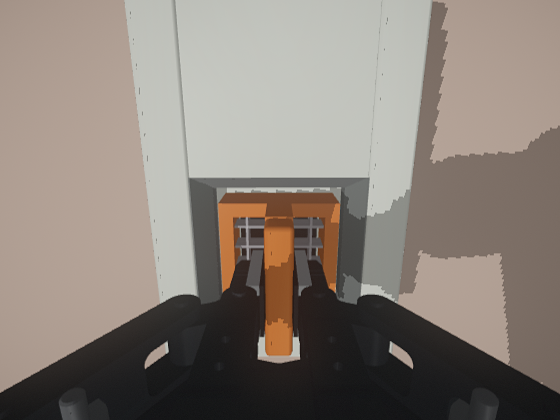

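Contact came at TCP z = 98.9, against the 99 expected for fully home. The picture shows the frame (px 220-340, from row 195) centred in the seat with even gaps. I'll release, retreat and check.

Run:
```python
from h import *
y=np.radians(12.7); x0,y0=502.8,148.1
ctrl.gripper_to(45); ctrl.move_l([x0,y0,200],vel=120)
ctrl.move_l([430,60,260],vel=200); ctrl.hold(.3)
ex=np.array([np.cos(y),np.sin(y)]); ey=np.array([-ex[1],ex[0]])
for n in("top","wrist","scene"):
    im,d,K,Rc,c=grab(n,f"pics/{n}4.png"); P=cloud(d,K,Rc,c)
    hsv=cv2.cvtColor(im,cv2.COLOR_RGB2HSV); o=(cv2.inRange(hsv,(5,110,40),(20,255,255))>0)&(d>0)
    w=P[...,:2]-[502.4,148.6]; dx,dy=w@ex,w@ey
    o&=(abs(dx)<50)&(abs(dy)<50)
    f=o&(abs(P[...,2]-64)<5); b=o&(P[...,2]>94)
    print(n,f.sum(),b.sum(),"bar",cv2.minAreaRect(P[b][:,:2].astype(np.float32)) if b.sum()>5 else "","bar z",np.median(P[...,2][b]) if b.sum() else "")
    for nm,q in(("-x",dx<-15),("+x",dx>15),("-y",dy<-20),("+y",dy>20)):
        if (f&q).sum(): print(nm,(f&q).sum(),np.median(P[...,2][f&q]).round(1))
    if f.sum(): print("ext",np.percentile(dx[f],[1,99]),np.percentile(dy[f],[1,99]))
    k=(abs(P[...,2]-64)<4)&(d>0)&~o&(abs(dy)>46)&(abs(dy)<62)&(abs(dx)<45); print("deck z",np.median(P[...,2][k]) if k.sum() else "")
    for nm,lo,hi,g in(("gr",45,85,(476,-250)),("bl",95,125,(645,-136))):
        m=(cv2.inRange(hsv,(lo,110,60),(hi,255,255))>0)&(d>0)&(np.hypot(P[...,0]-g[0],P[...,1]-g[1])<60)
        if m.sum()>50: print(nm,np.median(P[m],0).round())
im=cv2.imread("pics/wrist4.png"); sc=cv2.imread("pics/scene4.png")[140:300,280:440]
cv2.imwrite("pics/f4.png",np.hstack([cv2.resize(im,(400,300)),cv2.resize(sc,(300,300))]))
s=sensors.read_state(); print(s["t"],s["force"])
```

```text
top 0 0 bar  bar z 
deck z 
gr [ 477. -253.   26.]
bl [ 645. -136.   25.]
wrist 1589 1199 bar ((501.4056701660156, 147.9517822265625), (59.01146697998047, 12.483518600463867), 12.697348594665527) bar z 99.06304342942036
-x 473 63.3
+x 514 63.2
-y 610 63.3
+y 637 63.2
ext [-29.94968447  28.21931977] [-30.37048012  29.42055897]
deck z 63.325112285339515
gr [ 458. -234.   23.]
bl [ 630. -128.   23.]
scene 377 169 bar ((503.5137634277344, 146.1322784423828), (60.02973937988281, 12.126471519470215), 12.432272911071777) bar z 99.9216030876886
-x 126 63.4
+x 158 63.7
-y 125 64.0
+y 103 63.7
ext [-30.91523958  31.14338704] [-32.4915763   26.96201186]
deck z 63.940206549204504
gr [ 454. -240.   25.]
bl [ 662. -127.   26.]
11.8667 [ 0.18190099 -0.79633002 -0.55732549]
```

View pics/f4.png

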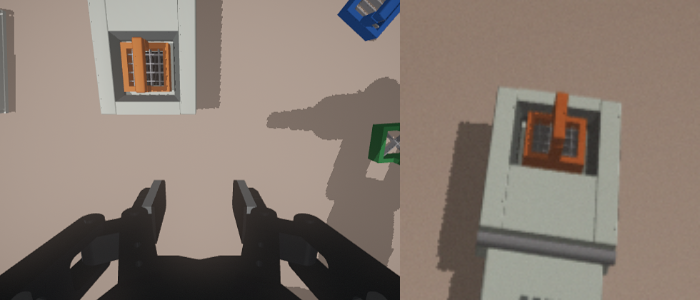

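The pictures show the cassette down in the seat and the gripper clear. All four sides of the frame are within 0.3 mm of the deck height, so I'll hand in.

```bash
python3 -c "
from h import *
ctrl.finish_job(); print(sensors.read_state()['t'])"
```

```text
the job is handed in; nothing more can be done
the job is handed in; nothing more can be done
```

The orange dicing grid is in the dicer's seat, right way up and fully home. I handed the job in at about 12 s, under the 32 s limit. I gripped it by its lifting bar and lowered it slowly until it touched down. Contact came at a tool height of 98.9 mm, against about 99 mm expected for fully home. I then released it and backed off.

- **Level and flush:** In the wrist view all four sides of the frame measured 63.2–63.3 mm, with the deck at 63.3 mm. In the scene view they measured 63.4–64.0 mm, with the deck at 63.9 mm.
- **Position:** The bar's top was at 99–100 mm (100 mm expected) and its turn was 12.4–12.7°, against 12.7° for the seat. The wrist and scene views differ by about 2 mm on its sideways position, which is within the calibration error.
- **Blue and green cassettes:** I never touched them. Their measured positions in the fixed cameras matched the start, except for green in the scene view: there the median shifted because its bar and frame merged into one blob.
- **Check that failed:** The last top-camera check gave no reading at the seat, probably because the arm was blocking the view. The final check therefore rests on the wrist and scene cameras.

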